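# Set up a pad-printing jig and hold the ice scraper home in it

## Robot

A 7-joint arm with a two-finger parallel gripper is mounted at the origin on the work surface. World frame = base frame: x ahead of the robot, y to its left, z up, the work surface at z = 0. Lengths are in m, angles in rad, forces in N, time in s.
With the tool pointing down it reaches from about 0.425 to 0.875 m from the base axis. Payload 9.9 kg.
Tool frame: the origin (TCP) lies midway between the tips of the shut fingers; the grasp point (between the pads) lies 19 mm behind it; z points along the fingers, y is the line along which they close (so a half turn about z gives the same grasp; the last joint's range is limited). The gripper opens to 85 mm and grips with 20 to 120 N. Pads are 22 mm wide; open, the fingers measure 114 mm over their backs; the gripper's body (76 mm by 85 mm) begins 54 mm behind the grasp point. The pads swing forward as they close: fully open they stand 13 mm farther back than shut.
Start: joints at [1.254, 0.576, 0.025, 1.437, -0.015, 1.129, -0.057], TCP at [0.156, -0.657, 0.231] pointing down, gripper open.
Joint ranges: [-2.76, 2.76], [-0.34, 2.15], [-1.52, 1.57], [0.19, 2.46], [-1.09, 4.23], [0.17, 1.99], [-2.82, 2.82]. Speed limits (rad/s): [2.22, 2.22, 3.01, 3.01, 3.14, 3.14, 3.14].

## Interface

Orientations are given as a 3x3 rotation matrix whose columns are the frame's x, y, z axes.
In Python, from cell import * gives the robot as it stands.
- The arm moves only by the tool apply_moves, never from a script. Its argument "deltas" is a list of rows, each a list of 6 numbers: the shift along the world's x, y, z in m, then the turn, a rotation vector about the world's x, y, z in degrees. In form: [[tx, ty, tz, wx, wy, wz], ...]. A call has 1 to 12 rows; each row is the pose to reach, as a shift and turn from the pose commanded when the call began; what a row does not reach only later rows make up. A row lasts 1/8 s, in which the tool goes at most 62.5 mm and 10.7 degrees, less where a joint would pass 70% of its speed; a pose out of reach is approached as far as the arm can. A call with a gripper value outside its range is refused whole. "grip" is the gripper command: -1 is shut, 1 is fully open, values between are in proportion, set as the call begins (left out, the last holds). The fingers move at their own pace and stop on an object; "grip_force" is the grip in N (left out, the last holds). Time passes only in rows, so rows that repeat a pose let the fingers close. It gives the time, the measured TCP pose, the force, the opening and the grip force at its end, in the units of the state.
- read_state(): the state, without advancing time (a new reading comes with each control period).
- snapshot(name): name is "side" or "top" or "wrist"; returns a dict with "color" (420x560x3 uint8, red, green, blue), "intrinsics" (3x3 intrinsics, pixels), "extrinsics" (4x4, takes a point from camera to world coordinates). Camera axes: x right, y up, looking along -z (the intrinsics and any distortion apply to the point x, -y, -z); pixel columns grow to the right and rows downward; lengths in m; the calibration is good to about 2 mm. A picture is of the moment at which its call begins. There is no depth.
- hand_in(): hands the job in; it is judged then, once.
The state is a dict: "t": time; "q": joint angles; "dq": joint speeds; "tau": joint torques, N m; "tool_pos": TCP position; "tcp_rot": TCP orientation; "force": force on the tool from outside, world axes, zero at the start; "moment": the same for the moment, N m; "finger_gap": finger opening in m; "gripper_force": force on a finger pad.
Only numpy, scipy, OpenCV 4.12 (cv2) and the standard library are available. Lean on these libraries where they do the work, as an engineer would, in place of code of your own. Each camera call takes 0.05 s, during which the arm holds its last target. There are 200 camera calls.

## Task

Set up the printing jig: seat the white jig block fully down on the round table's two pins (large hole on the thick pin) and let go of it, then lay the orange ice scraper face up on the block's floor and slide its blade under the lip, against the spring pusher, until its edge is fully home and square against the stop. Feel it home without ramming it, and finish there: still holding the scraper pressed home, not touching the jig block, so that a colleague can tighten the clamp screw. Leave the other things on the bench as they are.

Things in the scene. Friction and masses are not known exactly. Their poses are not given: they have to be found in the camera images.
- nest: loose white plastic jig block, 0.2 to 0.4 kg. Origin on its underside; x from its open mouth to its stop, z up. Base 16 mm thick, x -45 to 60, y -33 to 33 mm; two ears (x -7 to 27, out to y +-63 mm, 16 mm thick) hold the pin holes. Its highest part is the lip block at the far end, top at z = 42 mm. A small black clamp screw knob stands out of the +y cheek to y = 50 mm at x = -25 mm.
- nest_grip (a point): middle of the lip block's top edge where it can be gripped along the jig block's x, at (24, 0, 42) mm in its frame: 32 mm wide from the lip's front face (x = 8) to the back face (x = 40 mm), 66 mm long in y. These faces go down to z = 25 mm (front) and 16 mm (back); below them is the base's flat top at z = 16 mm.
- nest_mouth (a point): middle of the channel floor at the open mouth, at (-45, 0, 16) mm in the jig block's frame. The blade lies on this floor, between two guide cheeks 10 mm high that run from x = -45 to 10 mm, 51 mm apart, flared at the mouth.
- nest_lip (a point): middle of the lip's lower front edge, at (8, 0, 25) mm in the jig block's frame. The slot under the lip is 9 mm high, and 14 mm deep to the stop face at x = 22 mm.
- nest_stop (a point): foot of the stop face, middle, at (22, 0, 16) mm in the jig block's frame: the middle of the scraper's blade edge (point blade_edge) lies here when the blade is fully home
- pusher (a joint): travel (m) of the brass spring pusher, 26 mm wide, that stands out 8 mm from the stop face under the lip: 0 when out, 0.008 when the blade is hard against the stop. It pushes back towards the mouth with about 2 N at 0 and 6 N at 0.008, so the blade springs out again if not held.
- hole_thick (a point): centre, at the underside, of the jig block's larger through hole (13.6 mm across, 16 mm deep), at (10, 48, 0) mm in the block's frame
- hole_thin (a point): centre, at the underside, of the jig block's smaller through hole (9.6 mm across, 16 mm deep), at (10, -48, 0) mm in the block's frame
- turntable: fixed round steel table, 148 mm across, on the printer's shuttle carriage. Origin on its axis, 24 mm below its flat top, which is 64 mm above the bench. x is the direction in which the blade will be pushed (away from the robot, turned by up to 0.3 rad), z up. The seated jig block's frame has the same axes and the same x, y.
- pin_thick (a point): foot, on the table's top, of the thick gold-coloured pin: 12 mm across, 20 mm tall, tapered above 13 mm; at (10, 48, 24) mm in the table's frame
- pin_thin (a point): foot, on the table's top, of the thin gold-coloured pin: 8 mm across, 20 mm tall, tapered above 13 mm; at (10, -48, 24) mm in the table's frame
- scraper: loose orange plastic ice scraper, 45 to 70 g, lying flat and face up. Origin on the underside, middle of the handle; x to the blade, z up. Handle 96 mm long (x -48 to 48), 28 mm wide, 14 mm thick, ribbed on top; blade x 48 to 98 mm, 46 mm wide, 6 mm thick, thinner in its last 6 mm; one flat underside.
- blade_edge (a point): middle of the scraper's blade edge on the underside, at (98, 0, 0) mm in the scraper's frame
- print_pad: a pink silicone printing pad on an 85 mm plywood square, 54 mm tall. Bystander; origin at the middle of its underside
- ink_tin: a steel ink tin, 84 mm across, 100 mm tall. Bystander; origin at the middle of its underside
- thinner: a white thinner bottle with red cap, 76 mm across, 190 mm tall. Bystander; origin at the middle of its underside
- spray_bottle: a blue spray bottle, 72 mm across, about 200 mm tall. Bystander; origin at the middle of its underside
- red_cap: a loose red bottle cap, 34 mm across, 14 mm tall, lying on the bench in front of the robot. Bystander; origin at the middle of its underside
- mixing_cup: a white mixing cup, 64 mm across, standing on the ink scale. Bystander; origin at the middle of its underside
- scraper_blue: a finished blue ice scraper lying in the grey tray. Bystander; origin at the middle of its underside, as for the orange scraper under the handle
- scraper_green: a finished green ice scraper lying in the grey tray. Bystander; origin at the middle of its underside, as for the orange scraper under the handle
Mind the look-alikes: they are no part of the job. There is more than one size of the scraper; the one meant has the size given above. Leave any blue look-alike of the nest alone.

How it is judged:
On the way, in this order (a step that is already met when the one before it is completed fails the run):
1. the jig block is seated on both pins and let go, before the blade is in it (horizontal distance between hole_thick and pin_thick below 0.003 m and horizontal distance between hole_thin and pin_thin below 0.003 m and z of nest in the frame of turntable between 0.021 and 0.0265 m and angle between nest's own z axis and vertical below 0.035 rad and contact force between the fingers and nest below 0.3 N and value of joint pusher below 0.003 m and linear speed of nest below 0.02 m/s), for 0.2 s.
2. the scraper's blade is under the lip, home against the stop, with the block still seated (horizontal distance between hole_thick and pin_thick below 0.003 m and horizontal distance between hole_thin and pin_thin below 0.003 m and z of nest in the frame of turntable between 0.021 and 0.0265 m and angle between nest's own z axis and vertical below 0.035 rad and value of joint pusher above 0.006 m and x of blade_edge in the frame of nest_stop between -0.0025 and 0.002 m and y of blade_edge in the frame of nest_stop between -0.006 and 0.006 m and z of blade_edge in the frame of nest_stop between -0.003 and 0.0035 m and angle between the x axis of scraper and the x axis of nest, either way round below 0.1 rad and angle between scraper's own z axis and vertical below 0.1 rad and contact force between scraper and nest above 4 N and contact force between the fingers and scraper above 2 N), for 0.2 s.
At the end, for the whole second after the job is handed in: Block on both pins (holes within 3 mm, height 2.5 mm), untouched by the fingers; scraper flat, face up, square (0.1 rad), edge within 2.5 mm of the stop and 6 mm of its middle, pusher in over 6 mm; fingers bear on the scraper (over 2 N), it on the block (over 4 N); all at rest, still held (all of step 2 and contact force between the fingers and nest below 0.3 N and linear speed of each of scraper, nest below 0.02 m/s); the arm keeps its last pose, push and grip.
It fails at once if the scraper is rammed into the jig block with more than 60 N (contact force between scraper and nest above 60 N).
It fails at once if another thing on the bench is moved by more than 30 mm or tipped (distance of any of print_pad, ink_tin, thinner, spray_bottle, red_cap, mixing_cup, scraper_blue, scraper_green from where it was at the start of the episode above 0.03 m or angle between any of print_pad, ink_tin, thinner, spray_bottle, red_cap, mixing_cup, scraper_blue, scraper_green's own z axis and vertical above 0.3 rad).
It also fails if it takes over 72 s, if anything falls off the work surface, if the arm or the gripper's body presses on something with over 40 N, if the wrist force passes 120 N, or if a joint passes its speed limit or range.

## Working session

There is one attempt and no reset: what is moved stays moved. The work goes in short steps, Python scripts to look and compute and a tool call to move; the robot and the scene stay as the last step left them, time stands still between calls to the robot, and variables do not carry over. Pictures are saved under pics/ and viewed, at most 10 in all, crops included, and the job is handed in when it is done.

Besides the shell and the picture viewer there is one more tool, called after "Call:" as a command line: name --pt "numbers of a row" for each row, then --argument value for the rest. apply_moves: Moves the arm, as the interface text tells. Its arguments: {"type":"object","properties":{"deltas":{"type":"array"},"grip":{"type":"number"},"grip_force":{"type":"number"}},"required":["deltas"]}

```bash
ls; mkdir -p pics
cat > h.py <<'E'
from cell import *
import numpy as np, cv2
def snap(n,fn=None):
    s=snapshot(n)
    if fn: cv2.imwrite('pics/'+fn,s['color'][:,:,::-1])
    return s
def ray(s,u,v):
    K=np.array(s['intrinsics']);E=np.array(s['extrinsics'])
    d=np.linalg.inv(K)@[u,v,1]; d=np.array([d[0],-d[1],-d[2]])
    return E[:3,3],E[:3,:3]@d
def onz(s,u,v,z):
    o,d=ray(s,u,v); return o+d*(z-o[2])/d[2]
def proj(s,P):
    K=np.array(s['intrinsics']);E=np.array(s['extrinsics'])
    p=E[:3,:3].T@(np.array(P)-E[:3,3]); p=K@np.array([p[0],-p[1],-p[2]]); return p[:2]/p[2]
E
python3 - <<'E'
from h import *
for n in ['top','side']:
    s=snap(n,n+'0.png'); print(n,np.round(s['intrinsics'],1).tolist(),np.round(s['extrinsics'],3).tolist(), [k for k in s])
st=read_state(); print(st['t'],st['tool_pos'],st['tcp_rot'],st['finger_gap'])
E
```

```text
pics
top [[398.3, 0.0, 284.2], [0.0, 398.3, 210.9], [0.0, 0.0, 1.0]] [[-0.021, 0.998, -0.06, 0.449], [-0.999, -0.02, 0.025, 0.075], [0.024, 0.061, 0.998, 1.422], [0.0, 0.0, 0.0, 1.0]] ['color', 'intrinsics', 'extrinsics']
side [[419.8, 0.0, 276.7], [0.0, 419.8, 208.4], [0.0, 0.0, 1.0]] [[-0.987, 0.099, -0.13, 0.39], [-0.162, -0.499, 0.851, 1.125], [0.02, 0.861, 0.508, 0.732], [0.0, 0.0, 0.0, 1.0]] ['color', 'intrinsics', 'extrinsics']
0.1 [ 0.15569364 -0.65638631  0.23055818] [[ 9.73008888e-01  2.30767325e-01 -3.81337420e-04]
 [ 2.30767635e-01 -9.73007865e-01  1.41205891e-03]
 [-4.51872511e-05 -1.46194621e-03 -9.99998930e-01]] 0.08519597837148488
```

View pics/top0.png

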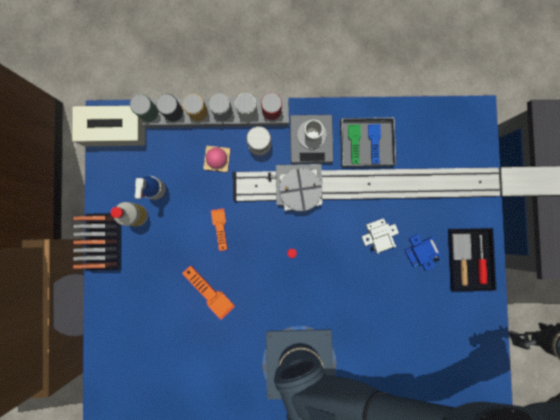

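View pics/side0.png

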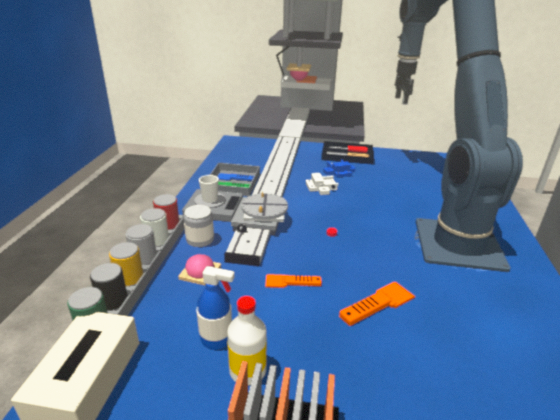

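The top view shows the white nest at about (380,235), with its blue look-alike at (423,252). The turntable is at (300,188). There are two orange scrapers: a short one at (219,230), about 42 px or 146 mm long, and a larger one at (208,292), about 65 px. The 146 mm one matches the description. I'll confirm all three in one enlarged crop.

Run:
```python
from h import *
s=snap('top'); im=s['color'][:,:,::-1]
def c(u,v,r,S): return cv2.resize(im[v-r:v+r,u-r:u+r],(S,S),interpolation=cv2.INTER_CUBIC)
a=np.hstack([c(380,235,26,400),c(300,188,32,400)])
cv2.imwrite('pics/crop1.png',np.vstack([a,np.hstack([c(219,230,28,200),c(208,292,40,200),c(423,252,26,200),c(292,253,20,200)])]))
hsv=cv2.cvtColor(s['color'],cv2.COLOR_RGB2HSV)
m=cv2.inRange(hsv,(5,150,120),(18,255,255)); 
for k in cv2.findContours(m,0,2)[0]:
    if cv2.contourArea(k)>100:
        r=cv2.minAreaRect(k); b=cv2.boxPoints(r); w=np.array([onz(s,*p,.008)[:2] for p in b]); print(r,np.round(w,3).tolist(), np.linalg.norm(w[1]-w[0]),np.linalg.norm(w[2]-w[1]))
print('table',onz(s,300,188,.064),'nest',onz(s,380,235,.03),'cap',onz(s,292,253,.01),'pad',onz(s,217,158,.03))
```

```text
((206.49998474121094, 291.0000305175781), (58.68986129760742, 17.677669525146484), 45.0) [[0.312, 0.412], [0.354, 0.368], [0.207, 0.225], [0.165, 0.269]] 0.06104028746137451 0.20561373694354793
((220.0499725341797, 229.35000610351562), (39.45656204223633, 11.879395484924316), 81.8698959350586) [[0.54, 0.298], [0.545, 0.257], [0.407, 0.239], [0.402, 0.28]] 0.04189381266671394 0.13953744456138675
table [ 0.60860085 -0.01429211  0.064     ] nest [ 0.44167317 -0.29358411  0.03      ] cap [0.38481057 0.01588813 0.01      ] pad [0.72402905 0.27310376 0.03      ]
```

View pics/crop1.png

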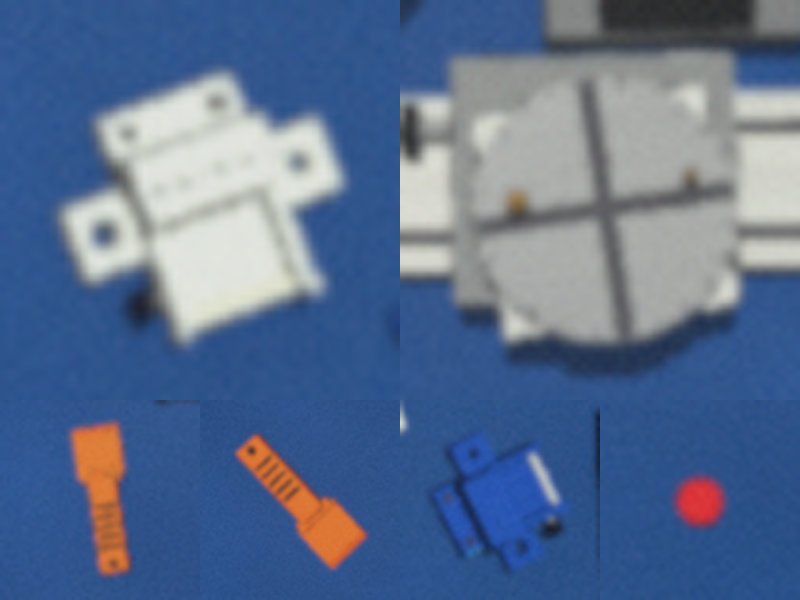

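The crop shows that the white nest's mouth faces the robot and its yaw is about +18°. Its large hole is on the left, at crop (103,235). The table yaw is about 8°, with the thick gold pin on the left at crop (517,200) and the thin one at (690,175). The short scraper, about 140×42 mm as measured, is the one meant. The other is about 205 mm long, and the blue nest stays where it is. I'll move above the nest to look at it with the wrist camera.

Call:
apply_moves --pt "0.028 0.036 0.005 0 0 9.4" --pt "0.056 0.072 0.01 0 0 18.8" --pt "0.084 0.108 0.015 0 0 28.2" --pt "0.112 0.144 0.02 0 0 37.6" --pt "0.14 0.18 0.025 0 0 47" --pt "0.168 0.216 0.03 0 0 56.4" --pt "0.196 0.252 0.035 0 0 65.8" --pt "0.224 0.288 0.04 0 0 75.2" --pt "0.252 0.324 0.045 0 0 84.6" --pt "0.28 0.36 0.05 0 0 94" --pt "0.28 0.36 0.05 0 0 94" --pt "0.28 0.36 0.05 0 0 94" --grip 1

```text
t: 1.65
tool_pos: [0.4352, -0.2973, 0.281]
tcp_rot: [[-0.297, 0.955, -0.001], [0.955, 0.297, -0.0], [0.0, -0.001, -1.0]]
force: [-0.1, -0.7, -0.3]
finger_gap: 0.0855
gripper_force: 0.0
```

Run:
```python
from h import *
s=snap('wrist','w1.png'); print(np.round(s['intrinsics'],1).tolist(),np.round(s['extrinsics'],4).tolist())
st=read_state(); print(st['t'],st['tool_pos'],np.round(st['tcp_rot'],4).tolist(),st['q'])
```

```text
[[345.3, 0.0, 280.4], [0.0, 345.3, 203.8], [0.0, 0.0, 1.0]] [[0.9552, -0.2811, -0.0927, 0.4107], [0.296, 0.9067, 0.3003, -0.2197], [-0.0004, -0.3143, 0.9493, 0.4237], [0.0, 0.0, 0.0, 1.0]]
1.7 [ 0.43483701 -0.29780554  0.28096103] [[-0.2955, 0.9553, -0.001], [0.9553, 0.2955, -0.0003], [0.0, -0.001, -1.0]] [ 0.85721527  0.33654686 -0.47778126  1.73665624  0.17105977  1.11040317
  0.62588215]
```

View pics/w1.png

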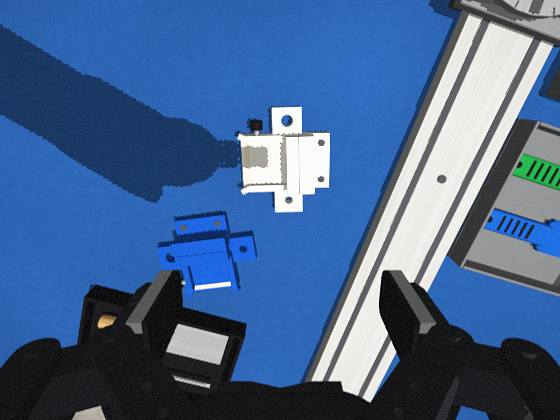

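The wrist view shows the nest at (287,160) with x to the right. The large hole is at (287,120), the small one at (289,200), and the lip block spans about u 299–329. Next I'll measure the holes.

```bash
cat >> h.py <<'E'
def sub(im,u,v,r,thr_fn):
    x0,y0=int(u-r),int(v-r); m=thr_fn(im[y0:y0+2*r+1,x0:x0+2*r+1]).astype(np.uint8)
    n,l,st,c=cv2.connectedComponentsWithStats(m); return [(st[i,4],c[i]+[x0,y0],st[i,:4]) for i in range(1,n)]
E
python3 - <<'E'
from h import *
s=snap('wrist'); im=s['color']; hsv=cv2.cvtColor(im,cv2.COLOR_RGB2HSV)
P={}
for nm,u,v in(('thick',287,120),('thin',289,200)):
    for q in sub(im,u,v,7,lambda a:a.astype(float)[:,:,0]<140):
        if q[0]>8: print(nm,q[0],q[1],q[2],onz(s,*q[1],.016)); P.setdefault(nm,onz(s,*q[1],.016))
d=P['thick']-P['thin']; print(np.linalg.norm(d),'yaw',np.degrees(np.arctan2(-d[0],d[1])),'mid',(P['thick']+P['thin'])/2)
m=cv2.inRange(hsv,(0,0,150),(180,70,255))[95:225,225:345]
k=max(cv2.findContours(m,0,2)[0],key=cv2.contourArea)
for p in cv2.approxPolyDP(k,2.5,True)[:,0]+[225,95]: print(p,np.round(onz(s,*p,.016),4),np.round(onz(s,*p,.042)[:2],4))
# red channel profile for front lip
print(im[165,225:345,0].tolist())
E
```

```text
thick 101 [287.00990099 120.00990099] [ 2  2 11 11] [ 0.42735598 -0.24984437  0.016     ]
thin 36 [288.91666667 199.22222222] [4 3 7 7] [ 0.45837265 -0.34034854  0.016     ]
0.09567151655380678 yaw 18.917095238689267 mid [ 0.44286431 -0.29509645  0.016     ]
[301 106] [ 0.4379 -0.2303  0.016 ] [ 0.4361 -0.2297]
[272 107] [ 0.4067 -0.2411  0.016 ] [ 0.4069 -0.2398]
[272 135] [ 0.4158 -0.2713  0.016 ] [ 0.4154 -0.268 ]
[259 135] [ 0.4013 -0.2757  0.016 ] [ 0.4018 -0.2722]
[257 130] [ 0.3975 -0.2709  0.016 ] [ 0.3983 -0.2677]
[253 136] [ 0.3949 -0.2789  0.016 ] [ 0.3959 -0.2752]
[240 133] [ 0.3795 -0.2801  0.016 ] [ 0.3815 -0.2762]
[238 137] [ 0.3784 -0.2852  0.016 ] [ 0.3805 -0.2811]
[242 146] [ 0.3857 -0.294   0.016 ] [ 0.3872 -0.2893]
[244 185] [ 0.4004 -0.3392  0.016 ] [ 0.4011 -0.3316]
[252 182] [ 0.4088 -0.3326  0.016 ] [ 0.4089 -0.3255]
[288 183] [ 0.451  -0.3209  0.016 ] [ 0.4484 -0.3145]
[287 190] [ 0.4525 -0.3297  0.016 ] [ 0.4499 -0.3227]
[283 184] [ 0.4456 -0.3239  0.016 ] [ 0.4433 -0.3173]
[249 185] [ 0.4063 -0.3374  0.016 ] [ 0.4065 -0.3299]
[242 189] [ 0.3994 -0.3448  0.0
[... 538 characters left out ...]
.016 ] [ 0.4293 -0.2649]
[286 133] [ 0.4307 -0.2643  0.016 ] [ 0.4294 -0.2614]
[302 133] [ 0.4485 -0.2588  0.016 ] [ 0.446  -0.2563]
[32, 35, 20, 21, 28, 15, 20, 30, 22, 17, 27, 31, 23, 44, 36, 40, 26, 58, 174, 166, 166, 165, 160, 164, 163, 164, 167, 167, 164, 164, 162, 166, 163, 164, 162, 161, 167, 168, 167, 168, 166, 158, 183, 255, 253, 251, 251, 251, 251, 252, 251, 251, 252, 252, 252, 255, 249, 167, 166, 166, 164, 172, 228, 255, 252, 251, 252, 252, 251, 252, 252, 252, 253, 254, 171, 255, 253, 252, 252, 251, 252, 252, 251, 251, 252, 252, 252, 251, 251, 252, 242, 252, 252, 251, 251, 252, 251, 252, 251, 252, 251, 251, 252, 255, 255, 20, 51, 49, 46, 48, 47, 50, 52, 50, 51, 52, 51, 49, 49, 49]
```

Call:
apply_moves --pt "0.012 0.004 -0.04 0 0 1.0" --pt "0.0213 0.0072 -0.1 0 0 1.7" --pt "0.0213 0.0072 -0.15 0 0 1.7" --pt "0.0213 0.0072 -0.2 0 0 1.7" --pt "0.0213 0.0072 -0.235 0 0 1.7" --pt "0.0213 0.0072 -0.25 0 0 1.7" --pt "0.0213 0.0072 -0.259 0 0 1.7" --pt "0.0213 0.0072 -0.259 0 0 1.7"

```text
t: 2.75
tool_pos: [0.4572, -0.29, 0.0227]
tcp_rot: [[-0.326, 0.945, 0.0], [0.945, 0.326, -0.001], [-0.001, 0.0, -1.0]]
force: [-1.1, 0.8, 0.9]
finger_gap: 0.0852
gripper_force: 0.0
```

Call:
apply_moves --pt "0 0 0 0 0 0" --pt "0 0 0 0 0 0" --pt "0 0 0 0 0 0" --pt "0 0 0 0 0 0" --pt "0 0 0 0 0 0" --pt "0 0 0 0 0 0" --pt "0 0 0 0 0 0" --pt "0 0 0 0 0 0" --grip -1 --grip_force 60

```text
t: 3.75
tool_pos: [0.4572, -0.2898, 0.023]
tcp_rot: [[-0.326, 0.945, 0.001], [0.945, 0.326, -0.001], [-0.001, 0.0, -1.0]]
force: [-1.0, 0.0, 7.5]
finger_gap: 0.0307
gripper_force: 60.0
```

Call:
apply_moves --pt "0 0 0.01 0 0 0" --pt "0 0 0.03 0 0 0" --pt "0 0 0.07 0 0 0" --pt "0.02 0.02 0.12 0 0 -1" --pt "0.06 0.05 0.16 0 0 -4" --pt "0.1 0.09 0.19 0 0 -7" --pt "0.14 0.12 0.19 0 0 -10" --pt "0.153 0.135 0.19 0 0 -10" --pt "0.153 0.135 0.19 0 0 -10" --pt "0.153 0.135 0.19 0 0 -10"

```text
t: 5.0
tool_pos: [0.6087, -0.1561, 0.2119]
tcp_rot: [[-0.156, 0.988, -0.002], [0.988, 0.156, -0.001], [-0.001, -0.002, -1.0]]
force: [-0.5, -0.1, -2.4]
finger_gap: 0.0307
gripper_force: 60.2
```

Run:
```python
from h import *
s=snap('wrist','w2.png'); print(np.round(s['extrinsics'],4).tolist())
st=read_state(); print(st['t'],st['tool_pos'],np.round(st['tcp_rot'],4).tolist(),st['q'],st['force'])
```

```text
[[0.9878, -0.148, -0.0473, 0.5958], [0.1554, 0.9375, 0.3112, -0.0758], [-0.0017, -0.3148, 0.9492, 0.3546], [0.0, 0.0, 0.0, 1.0]]
5.05 [ 0.60870484 -0.15638691  0.21201667] [[-0.1553, 0.9879, -0.0015], [0.9879, 0.1553, -0.0009], [-0.0006, -0.0017, -1.0]] [ 0.43098278  0.5433619  -0.41265411  1.58393456  0.24028888  1.06620586
  0.11013924] [-1.1480651  -1.06924218 -1.88258158]
```

View pics/w2.png

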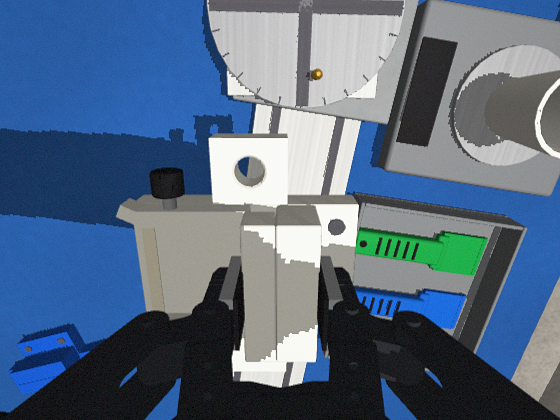

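The wrist view shows the nest held squarely with its thick hole rim at (250,172). The thin pin is at (317,74), and the thick pin is just out of view. I'll shift +60 mm in y so both pins are visible.

Call:
apply_moves --pt "0 0.03 0 0 0 0" --pt "0 0.06 0 0 0 0" --pt "0 0.06 0 0 0 0" --pt "0 0.06 0 0 0 0"

```text
t: 5.55
tool_pos: [0.6094, -0.0963, 0.2123]
tcp_rot: [[-0.155, 0.988, -0.0], [0.988, 0.155, -0.001], [-0.001, -0.001, -1.0]]
force: [0.1, -0.0, -1.9]
finger_gap: 0.0307
gripper_force: 60.2
```

Run:
```python
from h import *
s=snap('wrist','w3.png'); st=read_state(); im=s['color'];hsv=cv2.cvtColor(im,cv2.COLOR_RGB2HSV)
print(st['t'],st['tool_pos'],np.round(st['tcp_rot'],4).tolist())
m=cv2.inRange(hsv,(12,110,50),(35,255,255))
n,l,a,c=cv2.connectedComponentsWithStats(m)
for i in range(1,n):
    if a[i,4]>15: print(a[i],c[i],onz(s,*c[i],.080))
z=st['tool_pos'][2]-.0228+.016
for q in sub(im,250,172,26,lambda b:(b.astype(float)[:,:,0]<215)):
    if q[0]>50:print('hole',q,onz(s,*q[1],z))
```

```text
5.6 [ 0.60954059 -0.09657619  0.21228229] [[-0.1549, 0.9879, -0.0004], [0.9879, 0.1549, -0.0011], [-0.001, -0.0006, -1.0]]
[299  11  17  20 257] [306.70038911  20.05836576] [0.60756641 0.03308534 0.08      ]
[297 145  10  12  85] [301.30588235 150.44705882] [ 0.61995947 -0.05928142  0.08      ]
hole (np.int32(767), array([249.5202086, 170.7535854]), array([10, 10, 32, 31], dtype=int32)) [ 0.58814769 -0.05191575  0.20548229]
```

View pics/w3.png

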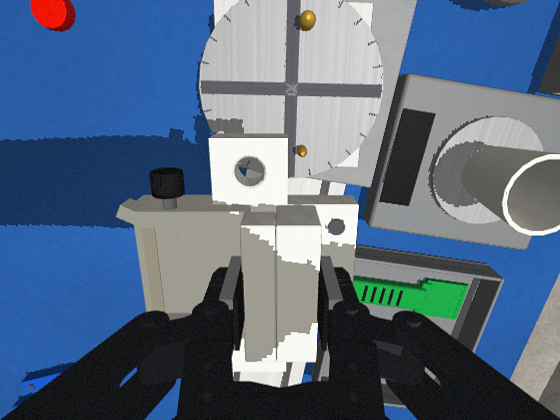

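The pins are at (307,20) and (301,150), the held hole is at (250,171), and the nest sits centred in the hand. I'll go above the pins and check through the hole.

Call:
apply_moves --pt "0.01 0.04 0 0 0 -0.6" --pt "0.0185 0.086 0 0 0 -1.3" --pt "0.0185 0.086 -0.03 0 0 -1.3" --pt "0.0185 0.086 -0.07 0 0 -1.3" --pt "0.0185 0.086 -0.09 0 0 -1.3" --pt "0.0185 0.086 -0.09 0 0 -1.3" --pt "0.0185 0.086 -0.09 0 0 -1.3"

```text
t: 6.48
tool_pos: [0.6292, -0.0093, 0.1232]
tcp_rot: [[-0.134, 0.991, 0.001], [0.991, 0.134, -0.0], [-0.0, 0.001, -1.0]]
force: [1.2, 0.4, -2.0]
finger_gap: 0.0303
gripper_force: 60.1
```

Run:
```python
from h import *
s=snap('wrist'); st=read_state(); im=s['color'];hsv=cv2.cvtColor(im,cv2.COLOR_RGB2HSV)
print(st['t'],st['tool_pos'],np.round(st['tcp_rot'],4).tolist(),st['force'])
m=cv2.inRange(hsv,(12,110,50),(35,255,255))
n,l,a,c=cv2.connectedComponentsWithStats(m)
for i in range(1,n):
    if a[i,4]>5: print(a[i],c[i],onz(s,*c[i],.084))
t=np.array([.6078,.0342]); 
print('proj tip',proj(s,[*t,.084]),'foot',proj(s,[*t,.064]))
cv2.imwrite('pics/w4.png',cv2.resize(im[110:230,190:350],(800,600),interpolation=cv2.INTER_CUBIC)[:,:,::-1])
```

```text
6.525 [ 0.62935358 -0.00909867  0.12354877] [[-0.1337, 0.991, 0.0019], [0.991, 0.1337, -0.0], [-0.0003, 0.0019, -1.0]] [ 0.95912913  0.94898097 -2.21527196]
[244 157  17  10 123] [251.71544715 161.61788618] [0.60758486 0.03294786 0.084     ]
proj tip [252.36948903 159.36776615] foot [254.94630806 152.8154639 ]
```

View pics/w4.png

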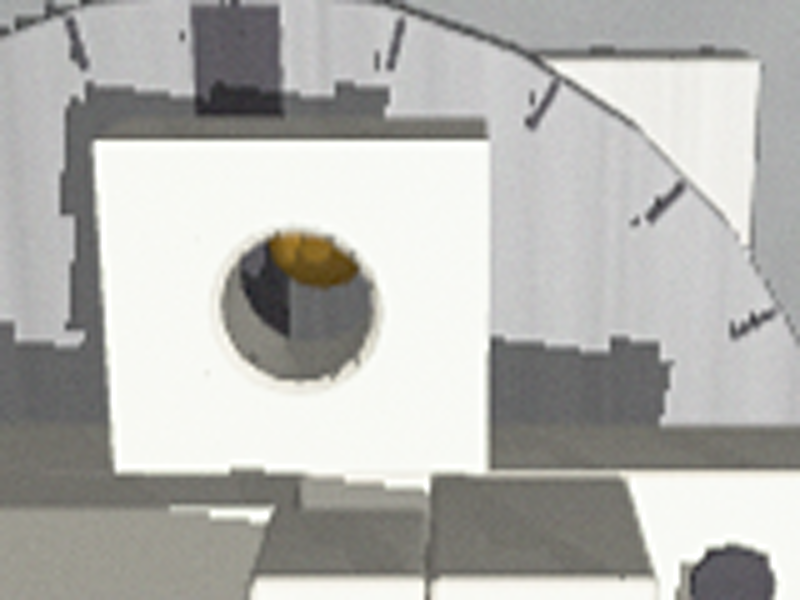

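The crop shows the thick pin's tip through the hole, about 9 px above the hole centre, as expected from the oblique view. I'll work out the residual offset of hole to pin.

Run:
```python
from h import *
s=snap('wrist'); st=read_state(); im=s['color']
p=st['tool_pos'];R=np.array(st['tcp_rot']);print(p,np.degrees(np.arctan2(R[1,1],R[0,1])))
bl=[q for q in sub(im,250,171,22,lambda b:(b.astype(float).min(2)<205)) if q[0]>300]
for q in bl:print(q,onz(s,*q[1],p[2]-.0228+.016))
yd=R[:,0];xd=R[:,1]
h=p-.0141*xd+.0478*yd; print('hole from grip',h[:2], 'pin proj now', proj(s,[.6080,.0342,.084]),'hole bottom proj',proj(s,[h[0],h[1],p[2]-.0228]),proj(s,[h[0],h[1],p[2]-.0068]))
```

```text
[ 0.62932246 -0.00894205  0.12360785] 7.698644793660408
(np.int32(781), array([249.62483995, 170.89116517]), array([ 6,  7, 32, 31], dtype=int32)) [0.60906337 0.03575553 0.11680785]
hole from grip [0.6089462  0.03653823] pin proj now [252.41241381 159.67635582] hole bottom proj [252.27799019 161.90168061] [249.54763781 169.13418407]
```

Call:
apply_moves --pt "-0.0009 -0.0016 0 0 0 0" --pt "-0.0009 -0.0016 -0.006 0 0 0" --pt "-0.0009 -0.0016 -0.012 0 0 0" --pt "-0.0009 -0.0016 -0.016 0 0 0" --pt "-0.0009 -0.0016 -0.019 0 0 0" --pt "-0.0009 -0.0016 -0.021 0 0 0" --pt "-0.0009 -0.0016 -0.022 0 0 0"

```text
t: 7.45
tool_pos: [0.6276, -0.0102, 0.1002]
tcp_rot: [[-0.135, 0.991, -0.0], [0.991, 0.135, 0.0], [0.0, -0.0, -1.0]]
force: [-1.0, -0.5, -3.2]
finger_gap: 0.0308
gripper_force: 60.2
```

Call:
apply_moves --pt "0 0 -0.003 0 0 0" --pt "0 0 -0.006 0 0 0" --pt "0 0 -0.008 0 0 0" --pt "0 0 -0.01 0 0 0" --pt "0 0 -0.0115 0 0 0" --pt "0 0 -0.0125 0 0 0"

```text
t: 8.2
tool_pos: [0.6278, -0.0101, 0.0878]
tcp_rot: [[-0.135, 0.991, 0.0], [0.991, 0.135, 0.0], [0.0, 0.0, -1.0]]
force: [0.6, 0.1, -2.4]
finger_gap: 0.0303
gripper_force: 60.2
```

Call:
apply_moves --pt "0 0 -0.0006 0 0 0" --pt "0 0 -0.0012 0 0 0" --pt "0 0 -0.0018 0 0 0" --pt "0 0 -0.0022 0 0 0"

```text
t: 8.7
tool_pos: [0.6278, -0.0101, 0.087]
tcp_rot: [[-0.135, 0.991, 0.001], [0.991, 0.135, -0.0], [-0.0, 0.001, -1.0]]
force: [-4.2, 0.5, 16.2]
finger_gap: 0.0309
gripper_force: 62.5
```

It is seated, with contact at 16 N and z = 0.087. Now I'll release it and lift.

Call:
apply_moves --pt "0 0 0.0022 0 0 0" --pt "0 0 0.0022 0 0 0" --pt "0 0 0.0022 0 0 0" --pt "0 0 0.0022 0 0 0" --pt "0 0 0.0022 0 0 0" --pt "0 0 0.0022 0 0 0" --pt "0 0 0.02 0 0 0" --pt "0 0 0.06 0 0 0" --pt "0 0 0.11 0 0 0" --pt "0 0 0.16 0 0 0" --pt "0 0 0.16 0 0 0" --pt "0 0 0.16 0 0 0" --grip 1

```text
t: 10.2
tool_pos: [0.6274, -0.0103, 0.2463]
tcp_rot: [[-0.135, 0.991, 0.001], [0.991, 0.135, -0.0], [-0.0, 0.001, -1.0]]
force: [0.3, -0.2, -0.2]
finger_gap: 0.0856
gripper_force: 0.0
```

Run:
```python
from h import *
s=snap('wrist','w5.png'); st=read_state(); im=s['color']
p=st['tool_pos'];R=np.array(st['tcp_rot']);print(st['t'],p,np.degrees(np.arctan2(R[1,1],R[0,1])),st['q'])
```

```text
10.25 [ 0.62708581 -0.01032245  0.24536056] 7.7417552703668955 [ 0.20432123  0.51443506 -0.42508144  1.5407133   0.22572451  1.13615975
 -0.13253661]
```

View pics/w5.png

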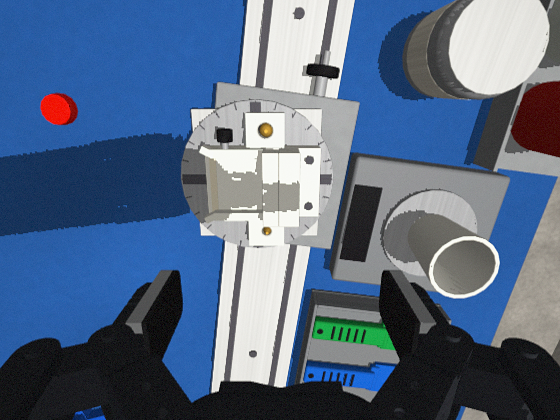

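The wrist view shows the block seated, with gold pin tips standing out of the ears at (265,130) and (267,231). Next is the scraper.

Call:
apply_moves --pt "-0.016 0.025 0 0 0 8.5" --pt "-0.032 0.05 0 0 0 17" --pt "-0.049 0.075 0 0 0 25.5" --pt "-0.065 0.1 0 0 0 34" --pt "-0.081 0.125 0 0 0 42.5" --pt "-0.097 0.15 0 0 0 51" --pt "-0.113 0.175 0 0 0 59.5" --pt "-0.13 0.2 0 0 0 68" --pt "-0.146 0.225 0 0 0 76" --pt "-0.162 0.25 0 0 0 84" --pt "-0.178 0.275 0 0 0 89.8" --pt "-0.178 0.275 0 0 0 89.8"

```text
t: 11.75
tool_pos: [0.4478, 0.2665, 0.245]
tcp_rot: [[-0.991, -0.136, -0.002], [-0.136, 0.991, 0.0], [0.002, 0.001, -1.0]]
force: [0.3, -0.6, -0.4]
finger_gap: 0.0855
gripper_force: 0.0
```

Run:
```python
from h import *
s=snap('wrist'); st=read_state(); im=s['color'];hsv=cv2.cvtColor(im,cv2.COLOR_RGB2HSV)
p=st['tool_pos'];R=np.array(st['tcp_rot']);print(st['t'],p,np.degrees(np.arctan2(R[1,1],R[0,1])),st['q'])
m=cv2.inRange(hsv,(5,150,100),(18,255,255))
for k in cv2.findContours(m,0,2)[0]:
    if cv2.contourArea(k)<400: continue
    w=np.array([onz(s,*q,.003)[:2] for q in k[:,0]],np.float32)*1000
    r=cv2.minAreaRect(w); M=cv2.moments(k); print(cv2.boundingRect(k),r,cv2.boxPoints(r).round(1).tolist())
    for q in cv2.approxPolyDP(k,3,True)[:,0]: print(q,onz(s,*q,.006)[:2].round(4),onz(s,*q,.014)[:2].round(4))
```

```text
11.8 [0.44877941 0.26508807 0.24482802] 97.62491240606785 [-0.00471247  0.44118651 -0.89752113  1.79815845  0.38492589  1.0905421
  0.66559085]
(344, 0, 87, 88) ((298.856689453125, 357.7304992675781), (102.59327697753906, 44.17744064331055), 42.497920989990234) [[246.10000610351562, 339.3999938964844], [276.0, 306.79998779296875], [351.6000061035156, 376.1000061035156], [321.79998779296875, 408.70001220703125]]
[344   0] [0.2765 0.3065] [0.2784 0.3055]
[393  86] [0.3475 0.3727] [0.3479 0.3703]
[402  85] [0.3453 0.3818] [0.3457 0.3792]
[430  65] [0.3224 0.4056] [0.3233 0.4025]
[398   0] [0.2693 0.3587] [0.2714 0.3566]
[369  24] [0.2938 0.3352] [0.2953 0.3336]
[372  28] [0.2969 0.339 ] [0.2984 0.3372]
[399   7] [0.2751 0.3612] [0.277 0.359]
[404  17] [0.283  0.3682] [0.2848 0.3658]
[380  33] [0.3002 0.3479] [0.3016 0.346 ]
[378  41] [0.3077 0.3476] [0.3089 0.3456]
[406  20] [0.2853 0.3708] [0.287  0.3684]
[412  31] [0.2941 0.3792] [0.2956 0.3766]
[385  48] [0.313 0.356] [0.3141 0.3539]
[383  56] [0.3206 0.3557] [0.3216 0.3536]
[354   2] [0.2769 0.3166] [0.2788 0.3153]
```

Run:
```python
from h import *
s=snap('wrist','w6.png')
```

```text
(no output)
```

View pics/w6.png

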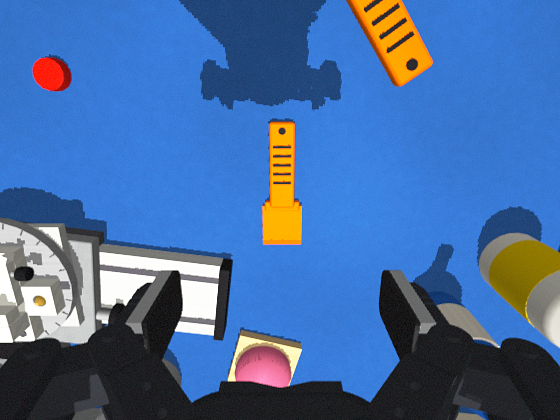

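The scraper is fully visible at (282,183), with the handle end at the top (282,122) and the blade edge at v≈244. My hue limit was too tight, so I'll widen it.

Run:
```python
from h import *
s=snap('wrist'); st=read_state(); im=s['color'];hsv=cv2.cvtColor(im,cv2.COLOR_RGB2HSV)
p=st['tool_pos'];R=np.array(st['tcp_rot']);print(st['t'],p,np.degrees(np.arctan2(R[1,1],R[0,1])))
m=cv2.inRange(hsv,(5,150,100),(24,255,255)); m[:, :230]=0; m[:,330:]=0; m[270:]=0
m=cv2.morphologyEx(m,cv2.MORPH_CLOSE,np.ones((7,7)))
k=max(cv2.findContours(m,0,2)[0],key=cv2.contourArea); print(cv2.boundingRect(k))
def mid(v): 
    c=np.nonzero(m[v])[0]; return (c.min()+c.max())/2,c.max()-c.min()+1
for v0,v1,z in((128,195,.014),(208,240,.006)):
    P=np.array([onz(s,mid(v)[0],v,z)[:2] for v in range(v0,v1)]); 
    vx,vy,x,y=cv2.fitLine(P.astype(np.float32),2,0,.01,.01).ravel(); a=np.degrees(np.arctan2(vy,vx)); print(a,x,y,'width',mid((v0+v1)//2)[1])
b=cv2.boundingRect(k)
print('rear',onz(s,282,b[1],.014),'edge',onz(s,mid(b[1]+b[3]-4)[0],b[1]+b[3]-.5,.003))
```

```text
11.9 [0.44985292 0.26381155 0.24488782] 97.43676615592611
(263, 121, 40, 123)
7.575375 0.44258386 0.2661853 width 25
6.4653893 0.5182756 0.2765873 width 39
rear [0.39990005 0.25994792 0.014     ] edge [0.54536692 0.27991647 0.003     ]
```

Call:
apply_moves --pt "-0.007 0.002 -0.04 0 0 0" --pt "-0.007 0.002 -0.09 0 0 0" --pt "-0.007 0.002 -0.13 0 0 0" --pt "-0.007 0.002 -0.16 0 0 0" --pt "-0.007 0.002 -0.18 0 0 0" --pt "-0.007 0.002 -0.18 0 0 0" --pt "-0.007 0.002 -0.18 0 0 0"

```text
t: 12.78
tool_pos: [0.4432, 0.2666, 0.0661]
tcp_rot: [[-0.992, -0.13, 0.0], [-0.13, 0.992, 0.0], [-0.0, 0.0, -1.0]]
force: [-0.4, 0.5, -0.8]
finger_gap: 0.0855
gripper_force: 0.0
```

Run:
```python
from h import *
for i in range(3):
    s=snap('wrist'); st=read_state(); im=s['color'];hsv=cv2.cvtColor(im,cv2.COLOR_RGB2HSV)
    p=st['tool_pos'];R=np.array(st['tcp_rot']);print(st['t'],p,np.degrees(np.arctan2(R[1,1],R[0,1])))
m=cv2.inRange(hsv,(5,150,100),(24,255,255)); m=cv2.morphologyEx(m,cv2.MORPH_CLOSE,np.ones((9,9)))
for k in cv2.findContours(m,0,2)[0]:
    if cv2.contourArea(k)<1500: continue
    print(cv2.boundingRect(k))
    for q in cv2.approxPolyDP(k,4,True)[:,0]: print(q,onz(s,*q,.006)[:2].round(4),onz(s,*q,.014)[:2].round(4))
```

```text
12.825 [0.44328598 0.26681405 0.06639684] 97.48093080846624
12.875 [0.44326786 0.2669015  0.06646026] 97.49172237083025
12.925 [0.4432188  0.2669076  0.06646542] 97.49870642648708
(246, 156, 67, 198)
[260 156] [0.4013 0.2496] [0.3997 0.2498]
[255 162] [0.4053 0.247 ] [0.4036 0.2474]
[258 285] [0.4885 0.258 ] [0.4835 0.2579]
[246 295] [0.4972 0.2507] [0.4919 0.251 ]
[248 350] [0.5428 0.2567] [0.5357 0.2567]
[310 352] [0.5389 0.3014] [0.5319 0.2996]
[312 295] [0.4915 0.2953] [0.4864 0.2937]
[300 285] [0.4848 0.286 ] [0.48   0.2849]
[302 163] [0.4022 0.2749] [0.4006 0.2742]
[296 156] [0.3985 0.2707] [0.3971 0.2702]
(443, 0, 117, 92)
[443   0] [0.308  0.3346] [0.3101 0.3315]
[490  91] [0.3482 0.3732] [0.3487 0.3686]
[509  90] [0.3463 0.3836] [0.3469 0.3785]
[559  60] [0.3278 0.4054] [0.3291 0.3995]
[559   0] [0.3002 0.3943] [0.3026 0.3889]
[523   0] [0.3026 0.3758] [0.3049 0.371 ]
[522   5] [0.3049 0.376 ] [0.3071 0.3713]
[513   0] [0.3033 0.3706] [0.3056 0.3661]
```

Call:
apply_moves --pt "0 0 -0.025 0 0 0" --pt "0 0 -0.045 0 0 0" --pt "0 0 -0.056 0 0 0" --pt "0 0 -0.0612 0 0 0" --pt "0 0 -0.0612 0 0 0" --pt "0 0 -0.0612 0 0 0"

```text
t: 13.68
tool_pos: [0.4429, 0.267, 0.0049]
tcp_rot: [[-0.991, -0.131, 0.001], [-0.131, 0.991, 0.0], [-0.001, 0.0, -1.0]]
force: [0.2, 0.5, -0.3]
finger_gap: 0.0853
gripper_force: 0.0
```

Call:
apply_moves --pt "0 0 0 0 0 0" --pt "0 0 0 0 0 0" --pt "0 0 0 0 0 0" --pt "0 0 0 0 0 0" --pt "0 0 0 0 0 0" --pt "0 0 0 0 0 0" --pt "0 0 0 0 0 0" --pt "0 0 0 0 0 0" --grip -1 --grip_force 50

```text
t: 14.68
tool_pos: [0.4427, 0.2668, 0.0047]
tcp_rot: [[-0.991, -0.131, 0.0], [-0.131, 0.991, -0.0], [-0.0, -0.0, -1.0]]
force: [-0.2, -0.4, 6.4]
finger_gap: 0.0264
gripper_force: 49.5
```

Call:
apply_moves --pt "0 0 0.02 0 0 0" --pt "0 0 0.06 0 0 0" --pt "0 0 0.11 0 0 0" --pt "0.005 -0.03 0.135 0 0 0" --pt "0.015 -0.08 0.135 0 0 0" --pt "0.025 -0.13 0.135 0 0 0" --pt "0.035 -0.18 0.135 0 0 0" --pt "0.045 -0.23 0.135 0 0 0.1" --pt "0.053 -0.27 0.135 0 0 0.2" --pt "0.056 -0.294 0.135 0 0 0.2" --pt "0.056 -0.294 0.135 0 0 0.2" --pt "0.056 -0.294 0.135 0 0 0.2"

```text
t: 16.18
tool_pos: [0.4985, -0.0263, 0.1394]
tcp_rot: [[-0.991, -0.135, 0.0], [-0.135, 0.991, 0.001], [-0.0, 0.001, -1.0]]
force: [0.1, 0.7, -0.2]
finger_gap: 0.0266
gripper_force: 49.6
```

Run:
```python
from h import *
for i in range(3): s=snap('wrist','w7.png'); st=read_state()
im=s['color'];hsv=cv2.cvtColor(im,cv2.COLOR_RGB2HSV)
p=st['tool_pos'];R=np.array(st['tcp_rot']);yd=R[:,1];xd=-R[:,0];print(st['t'],p,np.degrees(np.arctan2(R[1,1],R[0,1])),st['force'])
m=cv2.inRange(hsv,(5,150,60),(24,255,255)); m=cv2.morphologyEx(m,cv2.MORPH_CLOSE,np.ones((9,9)))
for k in cv2.findContours(m,0,2)[0]:
    if cv2.contourArea(k)<1000: continue
    print(cv2.boundingRect(k))
    for q in cv2.approxPolyDP(k,4,True)[:,0]:
        w=[onz(s,*q,p[2]-.0047+h)-p for h in(.003,.014)]; print(q,*[np.round(1000*np.array([a@xd,a@yd]),1) for a in w])
stop=np.array([.6258,-.0104,.080])
print('stop px',proj(s,stop),'pins',proj(s,[.608,.0342,.084]),proj(s,[.6207,-.0602,.084]))
```

```text
16.325 [ 0.49859141 -0.02597848  0.13954333] 97.84882238790989 [-0.41066679  0.53603005  0.25350506]
(238, 184, 86, 204)
[253 185] [-42.3 -11.5] [-45.3 -10.7]
[248 194] [-38.2 -13.8] [-41.6 -12.8]
[252 350] [ 45.4 -14.3] [ 35.7 -13.2]
[238 359] [ 51.1 -21.7] [ 41.  -20.1]
[238 381] [ 65.6 -22.3] [ 54.4 -20.6]
[277 387] [69.7 -1.6] [58.2 -1.4]
[322 381] [65.7 22.4] [54.5 20.7]
[323 359] [51.2 22.4] [41.1 20.7]
[308 350] [45.5 14.4] [35.8 13.3]
[312 189] [-40.5  14.1] [-43.6  13. ]
stop px [277.31975866 384.53155582] pins [341.36731244 376.41374657] [210.22976944 376.39999919]
```

View pics/w7.png

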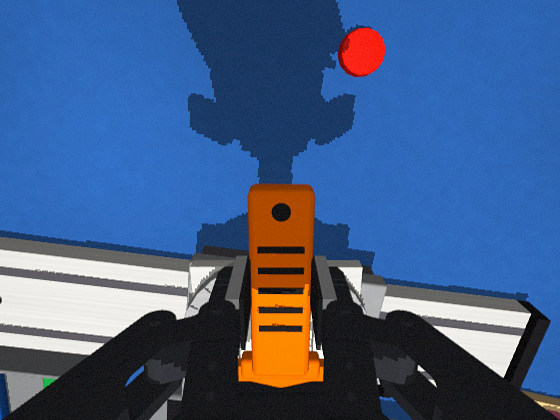

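The scraper is held centred and square. I'll shift it about 2 mm sideways to centre it on the channel and lower it.

Call:
apply_moves --pt "0.0003 -0.002 0 0 0 -0.1" --pt "0.0003 -0.002 -0.015 0 0 -0.1" --pt "0.0003 -0.002 -0.03 0 0 -0.1" --pt "0.0003 -0.002 -0.04 0 0 -0.1" --pt "0.0003 -0.002 -0.045 0 0 -0.1" --pt "0.0003 -0.002 -0.049 0 0 -0.1" --pt "0.0003 -0.002 -0.05 0 0 -0.1" --pt "0.0003 -0.002 -0.05 0 0 -0.1"

```text
t: 17.32
tool_pos: [0.4991, -0.0292, 0.0896]
tcp_rot: [[-0.991, -0.133, 0.0], [-0.133, 0.991, -0.0], [-0.0, -0.0, -1.0]]
force: [-0.3, 0.2, -0.8]
finger_gap: 0.0264
gripper_force: 49.6
```

Call:
apply_moves --pt "0 0 -0.001 0 0 0" --pt "0 0 -0.002 0 0 0" --pt "0 0 -0.003 0 0 0" --pt "0 0 -0.0038 0 0 0" --pt "0 0 -0.0038 0 0 0"

```text
t: 17.95
tool_pos: [0.4989, -0.0292, 0.0855]
tcp_rot: [[-0.991, -0.133, -0.0], [-0.133, 0.991, -0.0], [0.0, -0.0, -1.0]]
force: [0.1, 0.4, -0.8]
finger_gap: 0.0266
gripper_force: 49.6
```

Call:
apply_moves --pt "-0.0001 0.001 -0.0004 0 0 0" --pt "-0.0001 0.001 -0.0007 0 0 0" --pt "0.0049 0.0017 -0.0007 0 0 0" --pt "0.0099 0.0023 -0.0007 0 0 0" --pt "0.0138 0.0029 -0.0007 0 0 0" --pt "0.0158 0.0031 -0.0007 0 0 0" --pt "0.0158 0.0031 -0.0007 0 0 0"

```text
t: 18.82
tool_pos: [0.5148, -0.026, 0.0848]
tcp_rot: [[-0.991, -0.133, -0.0], [-0.133, 0.991, 0.0], [0.0, 0.0, -1.0]]
force: [0.0, -0.7, -0.7]
finger_gap: 0.0265
gripper_force: 49.6
```

Call:
apply_moves --pt "0.001 0.0001 0 0 0 0" --pt "0.002 0.0003 0 0 0 0" --pt "0.003 0.0004 0 0 0 0" --pt "0.004 0.0005 0 0 0 0" --pt "0.005 0.0007 0 0 0 0" --pt "0.006 0.0008 0 0 0 0" --pt "0.006 0.0008 0 0 0 0"

```text
t: 19.7
tool_pos: [0.5205, -0.0254, 0.0848]
tcp_rot: [[-0.991, -0.133, -0.0], [-0.133, 0.991, -0.0], [0.0, -0.0, -1.0]]
force: [-3.0, -0.4, 0.1]
finger_gap: 0.0263
gripper_force: 49.6
```

Call:
apply_moves --pt "0.001 0.0001 0 0 0 0" --pt "0.002 0.0003 0 0 0 0" --pt "0.003 0.0004 0 0 0 0" --pt "0.004 0.0005 0 0 0 0" --pt "0.0045 0.0006 0 0 0 0" --pt "0.0045 0.0006 0 0 0 0"

```text
t: 20.45
tool_pos: [0.5245, -0.0249, 0.0847]
tcp_rot: [[-0.991, -0.133, -0.001], [-0.133, 0.991, -0.001], [0.001, -0.0, -1.0]]
force: [-7.7, -0.9, 1.0]
finger_gap: 0.0266
gripper_force: 49.8
```

Call:
apply_moves --pt "0.0004 0.0001 0 0 0 0" --pt "0.0008 0.0001 0 0 0 0" --pt "0.0008 0.0001 0 0 0 0"

```text
t: 20.82
tool_pos: [0.525, -0.0248, 0.0847]
tcp_rot: [[-0.991, -0.133, -0.002], [-0.133, 0.991, -0.001], [0.002, -0.0, -1.0]]
force: [-6.6, -0.9, 2.6]
finger_gap: 0.0265
gripper_force: 49.9
```

Call:
apply_moves --pt "0.0004 0.0001 0 0 0 0" --pt "0.0008 0.0001 0 0 0 0" --pt "0.0008 0.0001 0 0 0 0" --pt "0.0008 0.0001 0 0 0 0"

```text
t: 21.32
tool_pos: [0.525, -0.0248, 0.0847]
tcp_rot: [[-0.991, -0.133, -0.003], [-0.133, 0.991, -0.001], [0.003, -0.001, -1.0]]
force: [-10.0, -0.9, 5.4]
finger_gap: 0.0265
gripper_force: 50.2
```

Call:
apply_moves --pt "0.0003 0 0 0 0 0" --pt "0.0005 0.0001 0 0 0 0" --pt "0.0005 0.0001 0 0 0 0"

```text
t: 21.7
tool_pos: [0.525, -0.0248, 0.0846]
tcp_rot: [[-0.991, -0.133, -0.004], [-0.133, 0.991, -0.002], [0.004, -0.001, -1.0]]
force: [-13.0, -1.7, 6.7]
finger_gap: 0.0266
gripper_force: 50.4
```

The TCP has stopped at 0.525 while the command ran on 1.3 mm, and the push has risen to 13 N, so this is a hard stop at the predicted home position. I'll let it settle and confirm.

Call:
apply_moves --pt "0.0003 0 0 0 0 0" --pt "0.0003 0 0 0 0 0" --pt "0.0003 0 0 0 0 0" --pt "0.0003 0 0 0 0 0" --pt "0.0003 0 0 0 0 0" --pt "0.0003 0 0 0 0 0" --pt "0.0003 0 0 0 0 0" --pt "0.0003 0 0 0 0 0"

```text
t: 22.7
tool_pos: [0.525, -0.0248, 0.0846]
tcp_rot: [[-0.991, -0.133, -0.005], [-0.133, 0.991, -0.002], [0.005, -0.001, -1.0]]
force: [-13.1, -1.1, 7.7]
finger_gap: 0.0262
gripper_force: 50.5
```

Run:
```python
from h import *
for i in range(3):
    s=snap('wrist'); st=read_state()
    print(st['t'],st['tool_pos'],np.array(st['force']).round(1),st['gripper_force'])
im=s['color'];hsv=cv2.cvtColor(im,cv2.COLOR_RGB2HSV)
p=st['tool_pos'];R=np.array(st['tcp_rot']);yd=R[:,1];xd=-R[:,0]
m=cv2.inRange(hsv,(5,150,60),(24,255,255)); m=cv2.morphologyEx(m,cv2.MORPH_CLOSE,np.ones((9,9)))
k=max(cv2.findContours(m,0,2)[0],key=cv2.contourArea); b=cv2.boundingRect(k); print(b)
for v in (b[1],): 
    a=onz(s,282,v,p[2]-.0047+.014)-p; print('rear in tool',a@xd,a@yd)
# scraper rear vs nest: pins in view
m=cv2.inRange(hsv,(12,110,50),(35,255,255)); m[b[1]-5:b[1]+b[3]+5,b[0]-5:b[0]+b[2]+5]=0
n,l,a,c=cv2.connectedComponentsWithStats(m)
for i in range(1,n):
    if 15<a[i,4]<800: print(a[i],c[i],onz(s,*c[i],.084))
```

```text
22.75 [ 0.52503901 -0.02482984  0.08462072] [-14.3  -0.6   8.2] 50.51297128200531
22.8 [ 0.52501768 -0.02481482  0.08460491] [-13.9  -1.4   7.6] 50.5131858587265
22.85 [ 0.52505111 -0.02480916  0.08464524] [-13.2  -1.1   8.4] 50.513160824775696
(238, 184, 86, 204)
rear in tool -0.04564062564466778 0.0008665232681045204
```

```bash
python3 -c "
from cell import *
print(hand_in())"
```

```text
the job is handed in; nothing more can be done
None
```

I handed the job in with the jig block seated on both pins and let go, and the scraper held against the stop with about 14 N of push. The block's seating showed in the wrist picture. I judged the blade home by feel and position only: the arm stopped dead within about 1 mm of where I expected the stop. The hand-in returned no verdict.

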